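# Load slate boards into the board dryer

### The job

Move the salt pot off the board dryer and stand it wholly on the cork coaster, and put every slate board from the draining rack upright into the dryer, fully home, one to a slot: large boards in the wide slots, small boards in the narrow ones. When all the boards are in, press the start button and let it come back. Slate is brittle, so hold the boards lightly and ease them down without ramming or dropping them, keep them from toppling, and leave the other things on the worktop where they are.

Things in the scene. Friction and masses are not known exactly. Their poses are not given: they have to be found in the camera images.
- large1: One large slate board, 120 mm wide (x), 9 mm thick (y), 110 mm tall, plus a handle tab 40 wide, 38 tall, 9 thick, mid top edge (z 110 to 148). Lowest 8 mm: 8 mm narrower. Origin: centre of bottom edge. 360 g +-25%. In any rack slot, or absent. Brittle: chips if the fingers' summed force exceeds 160 N, it hits the dryer with over 100 N or drops over 8 mm; grip with 20 to 30 N.
- large2: Other large slate board, 120 mm wide (x), 9 mm thick (y), 110 mm tall, plus a handle tab 40 wide, 38 tall, 9 thick, mid top edge (z 110 to 148). Lowest 8 mm: 8 mm narrower. Origin: centre of bottom edge. 360 g +-25%. In any rack slot, or absent. Brittle: chips if the fingers' summed force exceeds 160 N, it hits the dryer with over 100 N or drops over 8 mm; grip with 20 to 30 N.
- small1: One small slate board, 90 mm wide (x), 9 mm thick (y), 110 mm tall, plus a handle tab 40 wide, 38 tall, 9 thick, mid top edge (z 110 to 148). Lowest 8 mm: 8 mm narrower. Origin: centre of bottom edge. 280 g +-25%. In any rack slot, or absent. Brittle: chips if the fingers' summed force exceeds 160 N, it hits the dryer with over 100 N or drops over 8 mm; grip with 20 to 30 N.
- small2: Other small slate board, 90 mm wide (x), 9 mm thick (y), 110 mm tall, plus a handle tab 40 wide, 38 tall, 9 thick, mid top edge (z 110 to 148). Lowest 8 mm: 8 mm narrower. Origin: centre of bottom edge. 280 g +-25%. In any rack slot, or absent. Brittle: chips if the fingers' summed force exceeds 160 N, it hits the dryer with over 100 N or drops over 8 mm; grip with 20 to 30 N.
- slot0 (a point): Centre of the floor of the first wide slot of the board dryer. The slot is upright, open at the top, 126 mm long (x) and 12 mm wide (y), 90 mm deep (floor 20 mm and top 110 mm above the worktop), its top 12 mm flared outward by 6 mm on all four sides. Axes are the dryer's: z up. Empty at the start.
- slot1 (a point): Centre of the floor of the second wide slot of the board dryer. The slot is upright, open at the top, 126 mm long (x) and 12 mm wide (y), 90 mm deep (floor 20 mm and top 110 mm above the worktop), its top 12 mm flared outward by 6 mm on all four sides. Axes are the dryer's: z up. Empty at the start.
- slot2 (a point): Centre of the floor of the first narrow slot of the board dryer. The slot is upright, open at the top, 96 mm long (x) and 12 mm wide (y), 90 mm deep (floor 20 mm and top 110 mm above the worktop), its top 12 mm flared outward by 6 mm on all four sides. Axes are the dryer's: z up. Empty at the start.
- slot3 (a point): Centre of the floor of the second narrow slot of the board dryer. The slot is upright, open at the top, 96 mm long (x) and 12 mm wide (y), 90 mm deep (floor 20 mm and top 110 mm above the worktop), its top 12 mm flared outward by 6 mm on all four sides. Axes are the dryer's: z up. Empty at the start.
- dryer: Fixed board dryer: white box, 150 mm (x -75 to 75), 260 mm wide (y), 110 mm high; four slots along x in its top at y = 90, 30 (wide), -30, -90 mm (narrow). In front (x -75 to -112) a control ledge 85 mm high with the start button. Origin: centre of the 150 x 260 underside. Stands left or right of the robot's middle, turned a little.
- drainer: Fixed draining rack: white tray 160 x 250 mm with pairs of steel wire loops 65 mm high: four slots at y = 90, 30, -30, -90 mm, 13 mm wide. Boards stand in them, width along the rack's x, bottom 6 mm above the worktop, leaning up to 0.1 rad. Origin: centre of its underside.
- start (a joint): Start button of the dryer: 0 out, 0.006 m fully pressed; a spring (about 5 N at full travel) pushes it back. Counts as pressed beyond 0.004 m.
- start_top (a point): Centre of the top of the black round start button, 28 mm across, in the middle of the dryer's control ledge; it is pressed straight down.
- pot: Low white ceramic salt pot with lid, round, 64 mm across, straight sided up to 32 mm, top at 37 mm, with a knob 20 mm across in the middle of the lid (54 mm high in all), about 200 g. Origin: centre of its underside. Starts standing on top of the dryer over the slots.
- coaster: Round cork coaster lying on the worktop, fixed, 112 mm across, 4 mm thick. Origin: centre of its underside.
- shaker: Steel salt shaker, plain cylinder 36 mm across, 75 mm tall, standing behind the coaster; a bystander to be left where it is. Origin: middle of its underside.
- mug: Blue mug, 85 mm tall; a bystander to be left where it is. Origin: middle of its underside.
- cup: White cup, 55 mm tall; a bystander to be left where it is. Origin: middle of its underside.
- soap: Clear bottle, 190 mm tall, behind; a bystander to be left where it is. Origin: middle of its underside.
- jar: Glass storage jar, 110 mm tall, behind; a bystander to be left where it is. Origin: middle of its underside.
- brush: Pastry brush with wooden handle lying behind; a bystander to be left where it is.
Things that resemble listed ones, but are neither listed nor needed, are in the scene too. Leave any black or grey look-alike of the coaster alone.

How it is judged:
By the outcome, as a careful person would: the job done as asked, in the order asked, and still so for the second after the job is handed in, with the robot touching nothing.
Of large1, large2, small1, small2 only 2 to 4 are there at a start; the rules pass over those that are not, and their reading is None.
At some moment in a run one of pot may be knocked a few centimetres aside while the robot is not near it.
It also fails if it takes over 210 s, if anything falls off the work surface, if the arm or the gripper's body presses on something with over 40 N, if the wrist force passes 120 N, or if a joint passes its speed limit or range.

### The arm

A 6-joint arm with a two-finger parallel gripper is mounted at the origin on the work surface. World frame = base frame: x ahead of the robot, y to its left, z up, the work surface at z = 0. Lengths are in m, angles in rad, forces in N, time in s.
With the tool pointing down it reaches from about 0.35 to 0.775 m from the base axis. Payload 5.5 kg.
Tool frame: the origin (TCP) lies between the finger pads; the fingertips stand 8 mm ahead of it and the grasp point (between the pads) lies 11 mm behind it; z points along the fingers, y is the line along which they close (so a half turn about z gives the same grasp; the last joint's range is limited). The gripper opens to 85 mm and grips with 20 to 120 N. Pads are 22 mm wide; open, the fingers measure 114 mm over their backs; the gripper's body (76 mm by 85 mm) begins 54 mm behind the grasp point. The pads swing forward as they close: fully open they stand 13 mm farther back than shut.
Start: joints at [1.125, 0.313, 0.046, 1.304, 0, 1.431], TCP at [0.173, 0.548, 0.239] pointing down, gripper open.
Joint ranges: [-2.76, 2.76], [-0.86, 1.69], [-1.03, 1.26], [-2.2, 2.34], [-1.47, 1.5], [-3.14, 3.14]. Speed limits (rad/s): [2.57, 2.57, 3.14, 3.14, 3.14, 3.14].

### API

Orientations are given as a unit quaternion [w, x, y, z].
In Python, from workcell import env gives the robot as it stands.
- The arm moves only by the tool move_arm, never from a script. Its argument "moves" is one flat list of numbers, 5 for each row, row after row: the shift along the world's x, y, z in m, then the turn about the world's z in rad, then the finger opening in m, from 0 to 0.0854. A call has 1 to 12 rows; each row is the pose to reach, as a shift and turn from the pose commanded when the call began; what a row does not reach only later rows make up. A row lasts 1/12 s, in which the tool goes at most 41.7 mm and 7.16 degrees, less where a joint would pass 70% of its speed; a pose out of reach is approached as far as the arm can. A call with a gripper value outside its range is refused whole. The fingers move at their own pace and stop on an object; "newtons" is the grip in N (left out, the last holds). Time passes only in rows, so rows that repeat a pose let the fingers close. It gives the time, the measured TCP pose, the force, the opening and the grip force at its end, in the units of the state.
- env.get_state(): the state, without advancing time (a new reading comes with each control period).
- env.read_camera(name): name is "scene" or "top" or "wrist"; returns a dict with "pixels" (384x512x3 uint8, red, green, blue), "camera_matrix" (3x3 intrinsics, pixels), "rvec" (rotation vector, rad) and "tvec" (3), from world to camera coordinates, as OpenCV has them. Camera axes: x right, y down, z forward; pixel columns grow to the right and rows downward; lengths in m; the calibration is good to about 2 mm. A picture is of the moment at which its call begins. There is no depth.
- env.hand_in(): hands the job in; it is judged then, once.
The state is a dict: "clock": time; "joint_pos": joint angles; "qvel": joint speeds; "tau": joint torques, N m; "tcp_pos": TCP position; "orientation": TCP orientation; "wrist_force": force on the tool from outside, world axes, zero at the start; "ft_torque": the same for the moment, N m; "finger_gap": finger opening in m; "grip_force": force on a finger pad.
Only numpy, scipy, OpenCV 4.12 (cv2) and the standard library are available. Lean on these libraries where they do the work, as an engineer would, in place of code of your own. Each camera call takes 0.05 s, during which the arm holds its last target. There are 200 camera calls.

## Working session

There is one attempt and no reset: what is moved stays moved. The work goes in short steps, Python scripts to look and compute and a tool call to move; the robot and the scene stay as the last step left them, time stands still between calls to the robot, and variables do not carry over. Pictures are saved under pics/ and viewed, at most 14 in all, crops included, and the job is handed in when it is done.

Besides the shell and the picture viewer there is one more tool, called after "Emit:" by a JSON object that holds its "fn" and its "kwargs", one argument or row to a line. move_arm: Moves the arm, as the interface text tells. Its arguments: {"type":"object","properties":{"moves":{"type":"array"},"newtons":{"type":"number"}},"required":["moves"]}

```bash
mkdir -p pics; ls
cat > h.py <<'E'
import numpy as np, cv2
from workcell import env
def cam(n):
    c=env.read_camera(n); R=cv2.Rodrigues(np.array(c['rvec'],float))[0]
    return dict(K=np.array(c['camera_matrix'],float),R=R,t=np.array(c['tvec'],float).ravel(),im=cv2.cvtColor(np.array(c['pixels']),cv2.COLOR_RGB2BGR))
def proj(c,P):
    P=np.atleast_2d(P); q=(c['R']@P.T).T+c['t']; q=(c['K']@q.T).T; return q[:,:2]/q[:,2:]
def ray(c,uv):
    o=-c['R'].T@c['t']; d=c['R'].T@np.linalg.solve(c['K'],np.array([uv[0],uv[1],1.])); return o,d/np.linalg.norm(d)
def onz(c,uv,z):
    o,d=ray(c,uv); return o+d*(z-o[2])/d[2]
def tri(l):
    A=np.zeros((3,3));b=np.zeros(3)
    for c,uv in l:
        o,d=ray(c,uv);M=np.eye(3)-np.outer(d,d);A+=M;b+=M@o
    p=np.linalg.solve(A,b); return p,[np.round(proj(c,p)[0]-uv,1) for c,uv in l]
E
python3 - <<'E'
from h import *
import pickle
d={n:cam(n) for n in('scene','top','wrist')}
pickle.dump(d,open('c0.pkl','wb'))
for n in d:
    print(n,-d[n]['R'].T@d[n]['t'],d[n]['R'][2],d[n]['K'][0,0])
a=np.hstack([d['scene']['im'],d['top']['im']])
for n in('scene','top'): cv2.imwrite(f'pics/{n}0.png',cv2.resize(d[n]['im'],(800,600),interpolation=cv2.INTER_CUBIC))
print(env.get_state())
E
```

```text
pics
scene [ 1.1926893  -0.29611456  0.74086458] [-0.65878088  0.31203211 -0.68457557] 398.4547413703413
top [ 0.48878128 -0.01286345  1.1387745 ] [ 6.30122183e-02  9.71961594e-04 -9.98012282e-01] 388.8258615452867
wrist [0.10815884 0.56882073 0.37293744] [ 0.25456735 -0.08191293 -0.96357965] 336.59430484250373
{'clock': 0.15, 'joint_pos': array([1.12541249e+00, 3.13868534e-01, 4.51976721e-02, 1.30361201e+00,
       6.04864369e-06, 1.43117683e+00]), 'qvel': array([-0.00013635, -0.00168392,  0.00284298,  0.00031009, -0.00037446,
       -0.00216192]), 'tau': array([ 2.80322383e-03, -4.81065989e+01,  2.98814911e+01,  1.39553283e-02,
       -6.18818285e-05,  4.99431579e-06]), 'tcp_pos': array([0.1729334 , 0.54796275, 0.23857331]), 'orientation': array([-2.17217063e-04,  1.52287272e-01,  9.88335993e-01, -7.10829206e-04]), 'wrist_force': array([ 0.51199808,  0.13338167, -0.11078197]), 'ft_torque': array([-0.00669773,  0.02406853,  0.01857393]), 'grip_force': 0.0, 'finger_gap': 0.08574400765559947}
```

View pics/scene0.png

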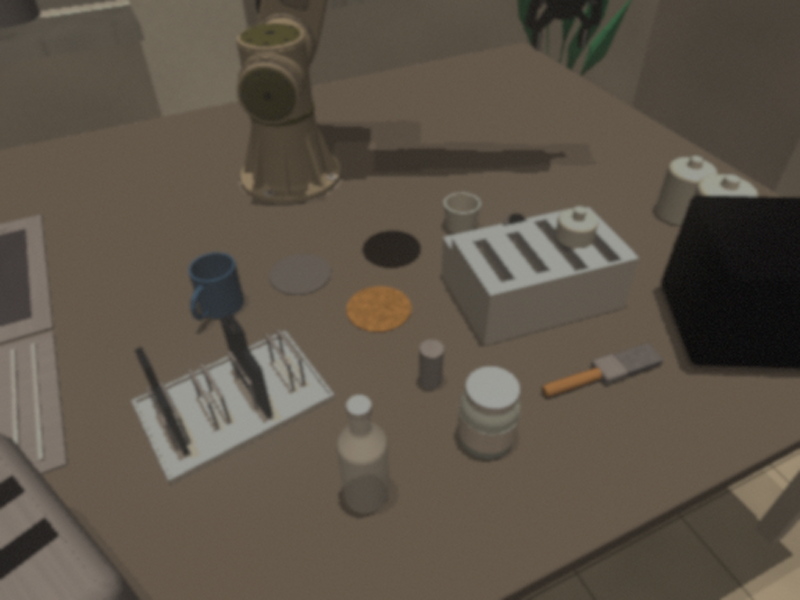

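View pics/top0.png

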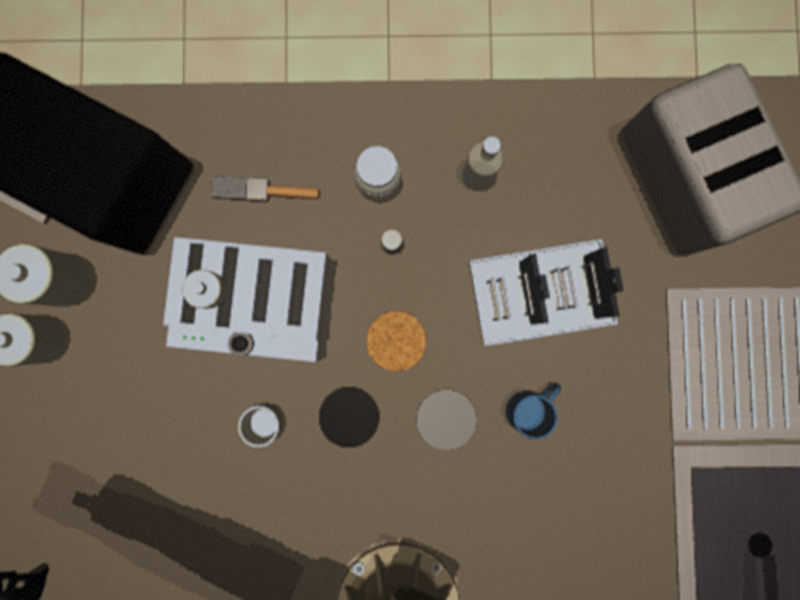

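The scene shows two boards in the rack (scene 165,400 and 248,370; top 535,290 and 602,283). The dryer is at top (245,300), with the pot at (202,288) over the wide slots. There are three round discs: orange at top (396,341), black at (349,416) and grey at (447,419). The orange one is the cork coaster, since black and grey are the excluded look-alikes. I'll confirm this in a crop.

Run:
```python
from h import *
import pickle
d=pickle.load(open('c0.pkl','rb'));s=1.5625
T=d['top'];S=d['scene']
f=lambda c,u,z:np.round(onz(c,np.array(u)/s,z),3)
for n,u,z in [('dr tl',(175,238),.11),('dr tr',(328,252),.11),('br',(318,361),.085),('button',(240,343),.09),('pot',(202,288),.16),('coaster',(396,341),.004),('rack',(545,292),.01),('bA tab',(540,287),.15),('bB tab',(614,279),.15),('shaker',(392,240),.075),('mug',(532,413),.085)]: print(n,f(T,u,z))
print('tri button',tri([(T,np.array((240,343))/s),(S,np.array((517,219))/s)]))
print('tri knob',tri([(T,np.array((202,288))/s),(S,np.array((579,213))/s)]))
print('tri coaster',tri([(T,np.array((396,341))/s),(S,np.array((379,309))/s)]))
def crop(im,x,y,w,h,W,H): return cv2.resize(im[y:y+h,x:x+w],(W,H),interpolation=cv2.INTER_CUBIC)
a=np.vstack([np.hstack([crop(T['im'],100,145,120,90,400,300),crop(T['im'],295,148,120,90,400,300)]),np.hstack([crop(S['im'],280,130,130,98,400,300),crop(S['im'],80,180,160,120,400,300)])])
a=np.clip(a.astype(float)*1.5,0,255).astype(np.uint8)
cv2.imwrite('pics/cr.png',a)
```

```text
dr tl [0.66 0.37 0.11]
dr tr [0.632 0.109 0.11 ]
br [0.446 0.13  0.085]
button [0.479 0.264 0.09 ]
pot [0.569 0.307 0.16 ]
coaster [ 0.478 -0.004  0.004]
rack [ 0.566 -0.283  0.01 ]
bA tab [ 0.564 -0.241  0.15 ]
bB tab [ 0.576 -0.363  0.15 ]
shaker [0.657 0.    0.075]
mug [ 0.353 -0.237  0.085]
tri button (array([0.48024231, 0.26269709, 0.10201962]), [array([-0.8, -0.4]), array([-0.8,  0.1])])
tri knob (array([0.5713222 , 0.31141891, 0.15631733]), [array([-1.2, -0.7]), array([-1.4,  0.3])])
tri coaster (array([ 0.47873584, -0.00270992, -0.00224515]), [array([-0.5, -0.2]), array([-0.6,  0. ])])
```

View pics/cr.png

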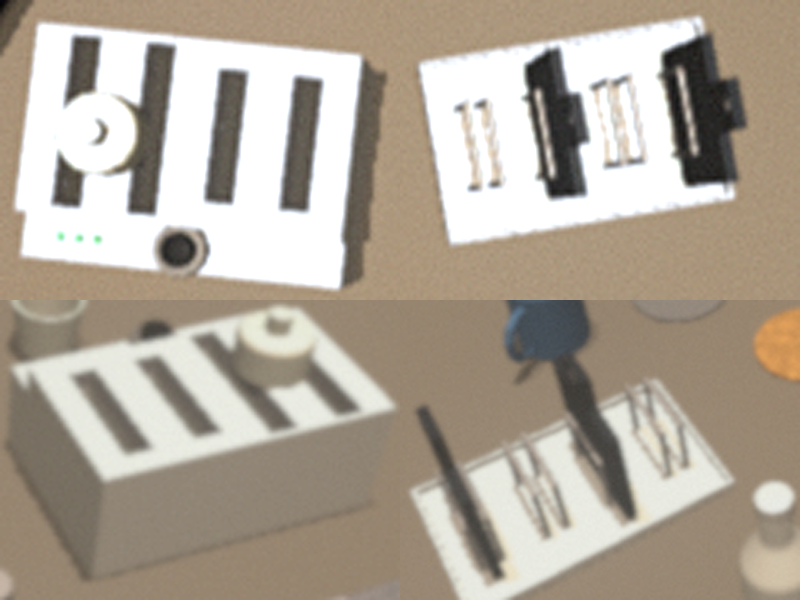

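The crop confirms that the orange speckled disc is the cork coaster. The two boards stand in the 2nd and 4th rack slots, counting from the +y end. The pot sits over the wide slots. Next is the wrist camera over the dryer.

Emit:
{"fn": "move_arm", "kwargs": {
  "moves": [0.35,-0.25,0.08,0.2,0.085,0.35,-0.25,0.08,0.2,0.085,0.35,-0.25,0.08,0.2,0.085,0.35,-0.25,0.08,0.2,0.085,0.35,-0.25,0.08,0.2,0.085,0.35,-0.25,0.08,0.2,0.085,0.35,-0.25,0.08,0.2,0.085,0.35,-0.25,0.08,0.2,0.085,0.35,-0.25,0.08,0.2,0.085,0.35,-0.25,0.08,0.2,0.085,0.35,-0.25,0.08,0.2,0.085,0.35,-0.25,0.08,0.2,0.085],
  "newtons": 25
}}

```text
clock: 1.15
tcp_pos: [0.5273, 0.2951, 0.319]
orientation: [0.001, 0.056, 0.998, -0.0]
wrist_force: [-0.3, -0.2, -1.5]
finger_gap: 0.0852
grip_force: 0.0
```

Run:
```python
from h import *
import pickle
c=cam('wrist');pickle.dump(c,open('w1.pkl','wb'))
st=env.get_state();print(st['clock'],st['tcp_pos'],st['orientation'],st['wrist_force'])
cv2.imwrite('pics/w1.png',cv2.resize(c['im'],(800,600),interpolation=cv2.INTER_CUBIC))
```

```text
1.2 [0.52518956 0.29655203 0.31868843] [-1.73029320e-04  5.49790648e-02  9.98487491e-01 -4.93412889e-05] [-0.67115511  0.11699418  0.42724729]
```

View pics/w1.png

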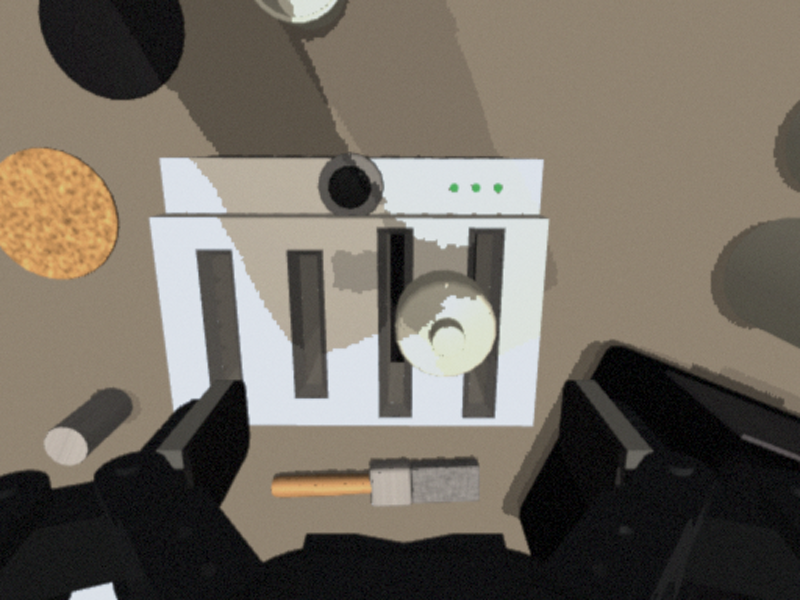

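The wrist view shows the dryer's top corners at (151,217), (548,217) and (534,426). The button is at (351,187), the knob at (449,338) and the pot's lid edge is centred at (446,323). The cork coaster is at (50,213). Next I fit the dryer pose.

Run:
```python
from h import *
import pickle
from scipy.optimize import least_squares
c=pickle.load(open('w1.pkl','rb'));d=pickle.load(open('c0.pkl','rb'));s=1.5625
W=[((-75,130),(548,217)),((-75,-130),(151,217)),((75,130),(534,426))]
Tt=[((75,130),(175,238)),((75,-130),(328,252))]
cr=lambda u:(u[0]*2,u[1]*2)
def P(p,l,z):
    x,y,a=p[:3];l=np.array(l)/1000.
    return np.array([x+np.cos(a)*l[0]-np.sin(a)*l[1],y+np.sin(a)*l[0]+np.cos(a)*l[1],z])
def res(p,both=True):
    r=[]
    for l,u in W: r+=list(proj(c,P(p,l,p[3]))[0]-np.array(u)/s)
    if both:
        for l,u in Tt: r+=list(proj(d['top'],P(p,l,p[3]))[0]-np.array(u)/s)
    return np.array(r)
for b in (False,True):
    o=least_squares(res,[.56,.25,-.1,.11],kwargs=dict(both=b));print(o.x,np.round(o.fun,1))
p=o.x
for i,y in enumerate((90,30,-30,-90)): print('slot',i,P(p,(0,y),.11), proj(c,P(p,(0,y),.11))*s,proj(c,P(p,(-63 if i<2 else -48,y),.11))*s,proj(c,P(p,(63 if i<2 else 48,y),.11))*s)
print('button',tri([(c,np.array((351,187))/s),(d['top'],np.array((240,343))/s),(d['scene'],np.array((517,219))/s)]),P(p,(-93.5,0),.09))
print('knob',tri([(c,np.array((449,338))/s),(d['top'],np.array((202,288))/s),(d['scene'],np.array((579,213))/s)]))
print('knob@.164',onz(c,np.array((449,338))/s,.164),'lid@.142',onz(c,np.array((446,323))/s,.142))
print('coaster',tri([(c,np.array((50,213))/s),(d['top'],np.array((396,341))/s)]),onz(d['top'],np.array((396,341))/s,.004),onz(c,np.array((50,213))/s,.004))
T=d['top'];S=d['scene']
for n,u in [('rack tl',(471,261)),('tr',(603,240)),('bl',(485,346)),('br',(618,323))]: print(n,onz(T,np.array(u)/s,.01))
```

```text
[ 0.57178769  0.25474874 -0.11224761  0.10899197] [ 0.7  0.6 -0.4  0.2 -0.3 -0.9]
[ 0.57185869  0.25411969 -0.11423535  0.10814414] [-0.   0.9 -0.5  0.  -1.2 -1.  -1.4 -0.5 -2.7  0.3]
slot 0 [0.58211753 0.34353309 0.11      ] [[482.21568123 327.82353198]] [[486.39417901 236.86744584]] [[478.41101342 410.64221738]]
slot 1 [0.5752783  0.28392416 0.11      ] [[395.09839908 327.5281738 ]] [[394.99701006 236.55236713]] [[395.19071685 410.36439098]]
slot 2 [0.56843908 0.22431522 0.11      ] [[307.97160466 327.23278338]] [[304.67136772 258.70452842]] [[311.04443879 391.03909908]]
slot 3 [0.56159986 0.16470629 0.11      ] [[220.83529641 326.9373607 ]] [[214.31046101 258.39429392]] [[226.91051434 390.75721863]]
button (array([0.47902402, 0.26439009, 0.09991708]), [array([-1.2,  0.7]), array([-1.2,  0.1]), array([-0.7,  0.4])]) [0.4789681  0.26477748 0.09      ]
knob (array([0.57042899, 0.31468616, 0.15378886]), [array([-3.5,  0. ]), array([-2.2, -0.3]), array([-0.8,  0.6])])
knob@.164 [0.56695649 0.31745074 0.164     ] lid@.142 [0.56503852 0.31756016 0.142     ]
coaster (array([ 4.77518964e-01, -4.26326456e-03, -2.75403060e-04]), [array([0.2, 0.5]), array([0. , 0.2])]) [ 0.47818199 -0.00425249  0.004     ] [ 0.4767327  -0.00141373  0.004     ]
rack tl [ 0.62546937 -0.14629749  0.01      ]
tr [ 0.66170997 -0.39408077  0.01      ]
bl [ 0.46685411 -0.16897209  0.01      ]
br [ 0.50617305 -0.41659123  0.01      ]
```

Emit:
{"fn": "move_arm", "kwargs": {
  "moves": [0.043,0.019,0,0,0.085,0.043,0.019,0,0,0.085,0.043,0.019,-0.03,0,0.085,0.043,0.019,-0.06,0,0.085,0.043,0.019,-0.09,0,0.085,0.043,0.019,-0.12,0,0.085,0.043,0.019,-0.14,0,0.085,0.043,0.019,-0.16,0,0.085,0.043,0.019,-0.175,0,0.085,0.043,0.019,-0.185,0,0.085,0.043,0.019,-0.185,0,0.085]
}}

```text
clock: 2.12
tcp_pos: [0.5636, 0.3176, 0.1315]
orientation: [-0.002, 0.052, 0.999, -0.001]
wrist_force: [-0.2, 0.7, 0.1]
finger_gap: 0.0848
grip_force: 0.0
```

Run:
```python
from h import *
c=cam('wrist')
st=env.get_state();print(st['clock'],st['tcp_pos'],st['wrist_force'])
cv2.imwrite('pics/w2.png',c['im'])
```

```text
2.1667 [0.56455092 0.31778361 0.13325817] [-0.47250902  0.96641902  0.38065031]
```

View pics/w2.png

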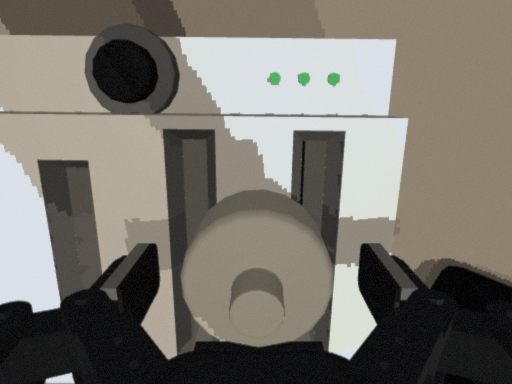

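The pot (185–332 px) sits centred between the open fingers (158 and 360). I lower the last bit and close.

Emit:
{"fn": "move_arm", "kwargs": {
  "moves": [0,0,-0.006,0,0.085,0,0,-0.012,0,0.085,0,0,-0.012,0,0.07,0,0,-0.012,0,0.055,0,0,-0.012,0,0.055,0,0,-0.012,0,0.055,0,0,-0.012,0,0.055,0,0,-0.012,0,0.055,0,0,-0.012,0,0.055],
  "newtons": 30
}}

```text
clock: 2.92
tcp_pos: [0.5664, 0.3174, 0.1228]
orientation: [0.0, 0.053, 0.999, 0.0]
wrist_force: [-0.7, -0.0, 3.0]
finger_gap: 0.063
grip_force: 33.6
```

Emit:
{"fn": "move_arm", "kwargs": {
  "moves": [0,0,0.02,0,0.055,0,0,0.05,0,0.055,0,0,0.08,0,0.055,-0.01,-0.035,0.08,0,0.055,-0.02,-0.07,0.08,0,0.055,-0.03,-0.105,0.08,0,0.055,-0.04,-0.14,0.08,0,0.055,-0.05,-0.175,0.08,0,0.055,-0.06,-0.21,0.08,0,0.055,-0.07,-0.245,0.08,0,0.055,-0.08,-0.285,0.08,0,0.055,-0.088,-0.32,0.05,0,0.055]
}}

```text
clock: 3.92
tcp_pos: [0.481, -0.0014, 0.1794]
orientation: [0.004, 0.053, 0.999, -0.001]
wrist_force: [2.1, 0.5, -1.8]
finger_gap: 0.0629
grip_force: 34.1
```

Emit:
{"fn": "move_arm", "kwargs": {
  "moves": [0,0,-0.03,0,0.055,0,0,-0.06,0,0.055,0,0,-0.09,0,0.055,0,0,-0.115,0,0.055,0,0,-0.13,0,0.055,0,0,-0.14,0,0.055,0,0,-0.147,0,0.055,0,0,-0.147,0,0.055]
}}

```text
clock: 4.58
tcp_pos: [0.4783, 0.0013, 0.0275]
orientation: [-0.001, 0.053, 0.999, 0.0]
wrist_force: [-0.2, -0.1, -2.0]
finger_gap: 0.0629
grip_force: 34.1
```

Run:
```python
from h import *
a=cam('scene');c=cam('wrist')
st=env.get_state();print(st['clock'],st['tcp_pos'],st['wrist_force'],st['finger_gap'],st['grip_force'])
cv2.imwrite('pics/p3.png',np.hstack([cv2.resize(a['im'][140:260,180:300],(400,400),interpolation=cv2.INTER_CUBIC),cv2.resize(c['im'],(400,400))]))
```

```text
4.6833 [0.47960858 0.00116056 0.02917759] [ 0.15063278  1.28147723 -1.78193031] 0.06277070371552021 34.16160031221807
```

View pics/p3.png

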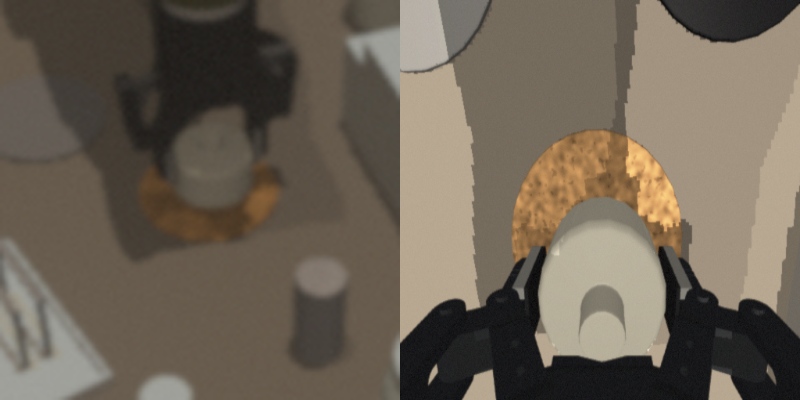

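The pot hovers about 1 cm over the cork, which spans x 512–682 in the wrist view, with the pot at 540–665. I ease it down.

Emit:
{"fn": "move_arm", "kwargs": {
  "moves": [-0.001,-0.003,-0.004,0,0.055,-0.001,-0.003,-0.008,0,0.055,-0.001,-0.003,-0.01,0,0.055,-0.001,-0.003,-0.01,0,0.055]
}}

```text
clock: 5.02
tcp_pos: [0.4778, -0.0018, 0.0184]
orientation: [-0.0, 0.053, 0.999, 0.0]
wrist_force: [-0.0, 0.7, -3.5]
finger_gap: 0.0631
grip_force: 34.2
```

Emit:
{"fn": "move_arm", "kwargs": {
  "moves": [0,0,-0.001,0,0.055,0,0,-0.002,0,0.055,0,0,-0.002,0,0.055]
}}

```text
clock: 5.27
tcp_pos: [0.4782, -0.0019, 0.0168]
orientation: [0.0, 0.053, 0.999, -0.0]
wrist_force: [-0.8, -0.0, 0.6]
finger_gap: 0.0628
grip_force: 34.3
```

Emit:
{"fn": "move_arm", "kwargs": {
  "moves": [0,0,0,0,0.07,0,0,0,0,0.085,0,0,0,0,0.085,0,0,0,0,0.085,0,0,0.03,0,0.085,0,0,0.07,0,0.085,0,0,0.11,0,0.085,0,0,0.15,0,0.085,0.005,-0.03,0.17,0.1,0.085,0.01,-0.06,0.19,0.2,0.085,0.015,-0.09,0.21,0.25,0.085,0.02,-0.12,0.23,0.25,0.085]
}}

```text
clock: 6.27
tcp_pos: [0.4981, -0.1228, 0.2481]
orientation: [0.0, -0.074, 0.997, -0.0]
wrist_force: [0.9, 0.9, -0.2]
finger_gap: 0.0848
grip_force: 0.0
```

Emit:
{"fn": "move_arm", "kwargs": {
  "moves": [0.02,-0.16,0.07,0,0.085,0.02,-0.16,0.07,0,0.085,0.02,-0.16,0.07,0,0.085,0.02,-0.16,0.07,0,0.085,0.02,-0.16,0.07,0,0.085,0.02,-0.16,0.07,0,0.085]
}}

```text
clock: 6.77
tcp_pos: [0.5184, -0.2851, 0.3171]
orientation: [0.001, -0.07, 0.998, -0.001]
wrist_force: [-1.2, 0.3, 0.2]
finger_gap: 0.0852
grip_force: 0.0
```

Run:
```python
from h import *
import pickle
d={n:cam(n) for n in('scene','top','wrist')};pickle.dump(d,open('c1.pkl','wb'))
st=env.get_state();print(st['clock'],st['tcp_pos'],st['orientation'],st['wrist_force'])
a=np.clip(d['wrist']['im'].astype(float)*1.5,0,255).astype(np.uint8)
cv2.imwrite('pics/w4.png',cv2.resize(a,(800,600),interpolation=cv2.INTER_CUBIC))
```

```text
6.9167 [ 0.51758051 -0.28059351  0.31576085] [-6.42083485e-04 -7.23076496e-02  9.97381785e-01  8.75194752e-04] [-0.31193468  1.42626107 -0.22132973]
```

View pics/w4.png

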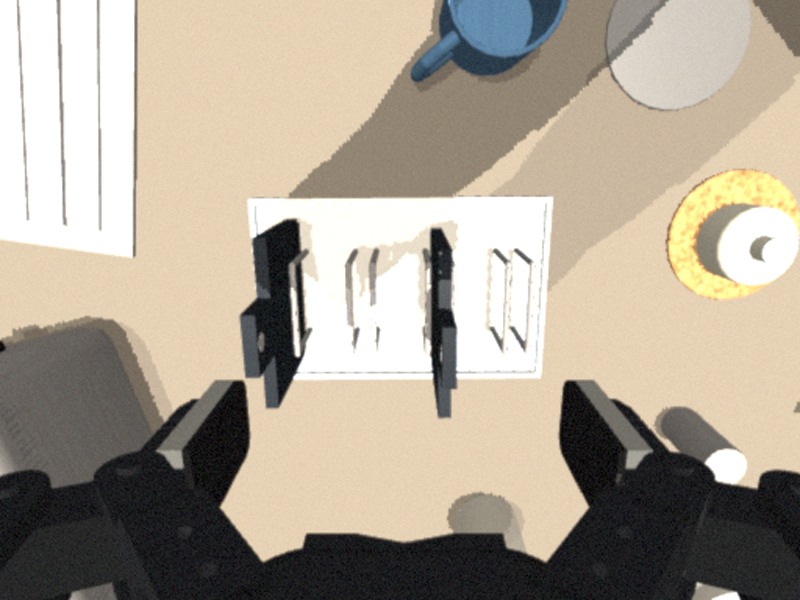

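The pot now sits on the cork (740,245). The boards' tabs are at (450,347) for A and (250,340) for B. I'll enlarge that area for exact edges.

Run:
```python
from h import *
import pickle
d=pickle.load(open('c1.pkl','rb'));c=d['wrist']
a=np.clip((c['im'][130:275,145:305].astype(float)/255)**.45*255,0,255).astype(np.uint8)
a=cv2.resize(a,None,fx=4,fy=4,interpolation=cv2.INTER_CUBIC)
cv2.imwrite('pics/w5.png',a)
for n,z in [('top',.15)]:
  pass
s=1.5625
f=lambda u,z:np.round(onz(c,np.array(u)/s,z),4)
A=f((435,232),.116),f((443,415),.116);B=f((259,240),.116),f((272,405),.116)
print(A,np.linalg.norm(A[0]-A[1]),B,np.linalg.norm(B[0]-B[1]))
```

```text
(array([ 0.496 , -0.2638,  0.116 ]), array([ 0.6226, -0.2377,  0.116 ])) 0.1292624075282524 (array([ 0.5173, -0.3744,  0.116 ]), array([ 0.6321, -0.3572,  0.116 ])) 0.11608135078469756
```

View pics/w5.png

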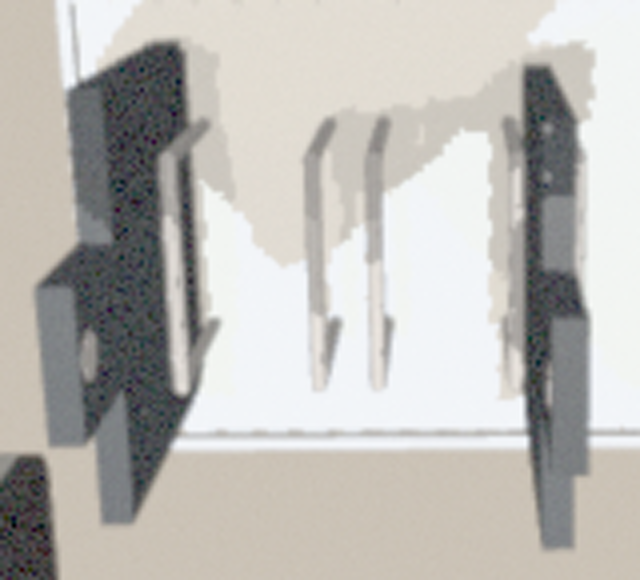

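B's lit top edge runs from (86,89) to (117,521) in the crop, with its tab top at (62,366). A's top edge runs from (560,118) to (558,547), with its tab top at (571,396).

Run:
```python
from h import *
import pickle
d=pickle.load(open('c1.pkl','rb'));c=d['wrist'];T=pickle.load(open('c0.pkl','rb'))['top']
w=lambda u:np.array([145+u[0]/4-.4,130+u[1]/4-.4]); t=lambda u:np.array([295+(u[0]-400)*.3-.35,148+u[1]*.3-.35])
for n,e,tab,tt in [('A',((560,118),(558,547)),((571,318),(573,474)),(582,120)),('B',((86,89),(117,521)),((57,287),(67,445)),(739,103))]:
    p=[onz(c,w(u),.116) for u in e]; q=[onz(c,w(u),.153) for u in tab]
    v=p[1]-p[0];vt=q[1]-q[0]
    print(n,'width',np.linalg.norm(v),'yaw',np.arctan2(v[1],v[0]),'mid',(p[0]+p[1])/2)
    print('  tab w',np.linalg.norm(vt),np.arctan2(vt[1],vt[0]),'mid',(q[0]+q[1])/2)
    print('  tri',tri([(c,(w(tab[0])+w(tab[1]))/2),(T,t(tt))]))
for i,u in enumerate([(248,197),(552,197),(541,377)]): print(onz(c,np.array(u)/1.5625,.01))
u=np.array((740,236))/1.5625;print('coaster',onz(c,u,.004),'lid',onz(c,np.array((757,246))/1.5625,.036),'knob',onz(c,np.array((776,250))/1.5625,.058))
print('bottom A',onz(c,w((536,68)),.006),'bottom B',onz(c,w((169,42)),.006))
```

```text
A width 0.11924911418773765 yaw 0.16047354383292686 mid [ 0.56455277 -0.24639923  0.116     ]
  tab w 0.03956264362565685 0.179421415835184 mid [ 0.56512567 -0.24601161  0.153     ]
  tri (array([ 0.56281625, -0.24768335,  0.16019057]), [array([-0.7,  0.7]), array([-0.2,  0.3])])
B width 0.11863306769115745 yaw 0.1424932252467162 mid [ 0.57417214 -0.36580307  0.116     ]
  tab w 0.039522040988397344 0.12584851766073926 mid [ 0.57484757 -0.36588496  0.153     ]
  tri (array([ 0.57469942, -0.36745536,  0.15470734]), [array([-2.2,  0.6]), array([-0.8,  0.3])])
[ 0.50402244 -0.4123888   0.01      ]
[ 0.46798843 -0.16421607  0.01      ]
[ 0.6268451  -0.13898435  0.01      ]
coaster [0.47726211 0.00355036 0.004     ] lid [ 0.48112263 -0.00165293  0.036     ] knob [ 0.48037691 -0.0018109   0.058     ]
bottom A [ 0.50849895 -0.25497047  0.006     ] bottom B [ 0.51737407 -0.3757173   0.006     ]
```

Both boards measure 119–120 mm wide, so both are large and go to slots 0 and 1. The tab tops triangulate to about 0.155 against an expected 0.154. The pot stands centred on the coaster within 4 mm. Next I grasp board A.

Emit:
{"fn": "move_arm", "kwargs": {
  "moves": [0.024,0.018,0,0,0.06,0.047,0.036,0,0,0.05,0.047,0.036,-0.03,0,0.05,0.047,0.036,-0.06,0,0.05,0.047,0.036,-0.09,0,0.05,0.047,0.036,-0.12,0,0.05,0.047,0.036,-0.14,0,0.05,0.047,0.036,-0.14,0,0.05],
  "newtons": 25
}}

```text
clock: 7.58
tcp_pos: [0.5617, -0.2417, 0.171]
orientation: [-0.004, -0.073, 0.997, 0.003]
wrist_force: [-1.0, 0.8, -0.6]
finger_gap: 0.0501
grip_force: 0.0
```

Run:
```python
from h import *
c=cam('wrist')
st=env.get_state();print(st['clock'],st['tcp_pos'],st['wrist_force'])
a=np.clip((c['im'].astype(float)/255)**.6*255,0,255).astype(np.uint8)
cv2.imwrite('pics/w6.png',a)
```

```text
7.6333 [ 0.56291816 -0.24265508  0.17393897] [-0.16883579 -0.61277724  0.29855937]
```

View pics/w6.png

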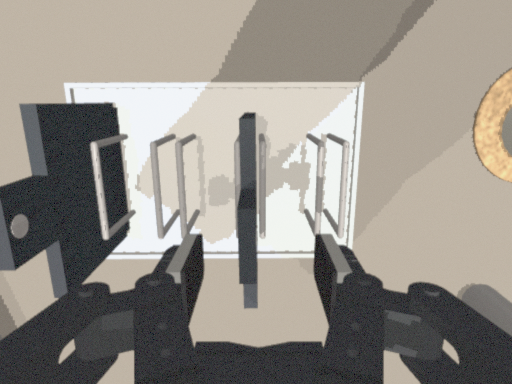

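The board (240–258 px) is about 4 mm left of the finger midline (259). I correct that while lowering, then close gently.

Emit:
{"fn": "move_arm", "kwargs": {
  "moves": [0.001,-0.004,-0.015,0,0.05,0.001,-0.004,-0.035,0,0.05,0.001,-0.004,-0.05,0,0.05,0.001,-0.004,-0.056,0,0.05,0.001,-0.004,-0.056,0,0.03,0.001,-0.004,-0.056,0,0.015,0.001,-0.004,-0.056,0,0.005,0.001,-0.004,-0.056,0,0.005,0.001,-0.004,-0.056,0,0.005,0.001,-0.004,-0.056,0,0.005]
}}

```text
clock: 8.47
tcp_pos: [0.5669, -0.2492, 0.1225]
orientation: [0.001, -0.072, 0.997, 0.0]
wrist_force: [-0.5, 4.0, 5.9]
finger_gap: 0.0086
grip_force: 24.9
```

Gripped at 8.6 mm with 25 N. Lifting and carrying toward slot 0.

Emit:
{"fn": "move_arm", "kwargs": {
  "moves": [0,0,0.01,0,0.005,0,0,0.035,0,0.005,0,0,0.07,0,0.005,0,0,0.105,0,0.005,0,0,0.14,0,0.005,0,0.02,0.15,0,0.005,0,0.05,0.15,-0.03,0.005,0,0.085,0.15,-0.06,0.005,0,0.12,0.15,-0.09,0.005,0,0.155,0.15,-0.12,0.005,0,0.19,0.15,-0.15,0.005,0,0.225,0.15,-0.18,0.005]
}}

```text
clock: 9.47
tcp_pos: [0.5654, -0.0236, 0.2708]
orientation: [-0.0, 0.019, 1.0, -0.0]
wrist_force: [0.6, -0.1, -4.0]
finger_gap: 0.0083
grip_force: 25.2
```

Emit:
{"fn": "move_arm", "kwargs": {
  "moves": [0.001,0.035,0,-0.02,0.005,0.003,0.07,0,-0.04,0.005,0.004,0.105,0,-0.06,0.005,0.006,0.14,0,-0.078,0.005,0.008,0.175,0,-0.078,0.005,0.01,0.21,0,-0.078,0.005,0.012,0.245,0,-0.078,0.005,0.014,0.28,0,-0.078,0.005,0.015,0.315,0,-0.078,0.005,0.016,0.345,0,-0.078,0.005,0.016,0.368,0,-0.078,0.005,0.016,0.368,0,-0.078,0.005]
}}

```text
clock: 10.47
tcp_pos: [0.5811, 0.3477, 0.2696]
orientation: [-0.001, 0.055, 0.999, 0.001]
wrist_force: [-0.6, -3.4, -4.1]
finger_gap: 0.0087
grip_force: 25.5
```

```bash
cat > look.py <<'E'
from h import *
import pickle,sys
d={n:cam(n) for n in('scene','top','wrist')};pickle.dump(d,open(sys.argv[1]+'.pkl','wb'))
st=env.get_state();print(st['clock'],st['tcp_pos'],st['orientation'],st['wrist_force'],st['finger_gap'],st['grip_force'])
g=lambda a:np.clip((a.astype(float)/255)**.55*255,0,255).astype(np.uint8)
r=lambda a,w,h:cv2.resize(g(a),(w,h),interpolation=cv2.INTER_CUBIC)
cv2.imwrite(f'pics/{sys.argv[1]}.png',np.hstack([r(d['wrist']['im'],500,375),r(d['scene']['im'][70:230,270:400],300,375)]))
E
python3 look.py l1
```

```text
10.6167 [0.58181041 0.34291678 0.2701808 ] [-3.41741293e-04  5.66234061e-02  9.98395310e-01 -6.92043644e-04] [-0.25995256 -0.65350639 -4.28901007] 0.008553613488628767 25.454802811145782
```

View pics/l1.png

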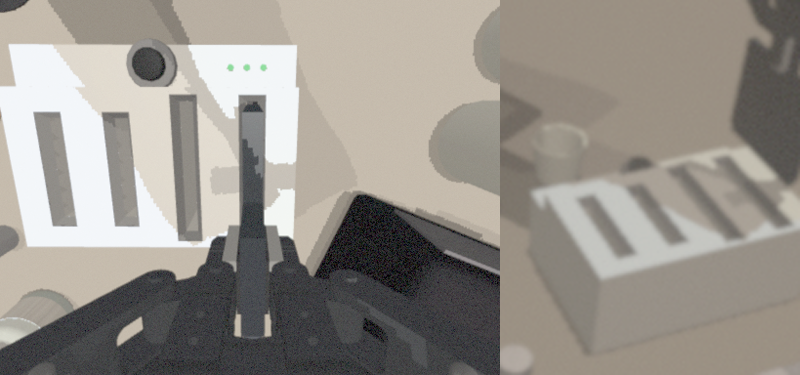

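The board hangs straight over slot 0. Its near lower end is at about (252,102), with slot 0 spanning x 239–266. I check the numbers.

Run:
```python
from h import *
import pickle
c=pickle.load(open('l1.pkl','rb'))['wrist'];k=1.024
a=.113;X=lambda p:((p[0]-.572)*np.cos(a)-(p[1]-.2545)*np.sin(a),(p[0]-.572)*np.sin(a)+(p[1]-.2545)*np.cos(a))
for n,u,z in [('bottom near end',(252,102),.155),('slot0 near end mid',(252,96),.11),('top near',(253,109),.259),('slot1 near',(183,95),.11),('slot1 far',(190,240),.11),('corner',(298,87),.11)]:
    p=onz(c,np.array(u)*k,z);print(n,p,np.round(X(p),4))
print('tcp',X((.5818,.3435)))
```

```text
bottom near end [0.51885421 0.3507206  0.155     ] [-0.0637  0.0896]
slot0 near end mid [0.51471443 0.35106414 0.11      ] [-0.0678  0.0895]
top near [0.51984243 0.35132048 0.259     ] [-0.0627  0.0903]
slot1 near [0.5072784  0.29195793 0.11      ] [-0.0685  0.0299]
slot1 far [0.64239467 0.2760249  0.11      ] [0.0675 0.0293]
corner [0.5116949  0.39109063 0.11      ] [-0.0753  0.1289]
tcp (np.float64(-0.0002981122390660271), np.float64(0.0895374286491014))
```

Emit:
{"fn": "move_arm", "kwargs": {
  "moves": [0.003,0,-0.01,0,0.005,0.003,0,-0.025,0,0.005,0.003,0,-0.037,0,0.005,0.003,0,-0.044,0,0.005,0.003,0,-0.05,0,0.005,0.003,0,-0.055,0,0.005,0.003,0,-0.06,0,0.005,0.003,0,-0.065,0,0.005,0.003,0,-0.07,0,0.005]
}}

```text
clock: 11.37
tcp_pos: [0.5853, 0.3432, 0.2007]
orientation: [0.0, 0.057, 0.998, 0.0]
wrist_force: [0.1, 0.1, -3.5]
finger_gap: 0.0083
grip_force: 25.4
```

Emit:
{"fn": "move_arm", "kwargs": {
  "moves": [0,0,-0.005,0,0.005,0,0,-0.01,0,0.005,0,0,-0.015,0,0.005,0,0,-0.02,0,0.005,0,0,-0.025,0,0.005,0,0,-0.03,0,0.005,0,0,-0.035,0,0.005,0,0,-0.04,0,0.005,0,0,-0.045,0,0.005,0,0,-0.05,0,0.005,0,0,-0.055,0,0.005,0,0,-0.055,0,0.005]
}}

```text
clock: 12.37
tcp_pos: [0.5844, 0.3429, 0.1441]
orientation: [-0.001, 0.057, 0.998, -0.0]
wrist_force: [-0.2, 0.6, -4.9]
finger_gap: 0.009
grip_force: 25.4
```

Emit:
{"fn": "move_arm", "kwargs": {
  "moves": [0,0,-0.002,0,0.005,0,0,-0.004,0,0.005,0,0,-0.006,0,0.005,0,0,-0.007,0,0.005,0,0,-0.007,0,0.005]
}}

```text
clock: 12.78
tcp_pos: [0.5849, 0.3431, 0.1384]
orientation: [-0.0, 0.057, 0.998, -0.0]
wrist_force: [0.3, 0.2, -4.3]
finger_gap: 0.0087
grip_force: 25.4
```

Emit:
{"fn": "move_arm", "kwargs": {
  "moves": [0,0,-0.001,0,0.005,0,0,-0.002,0,0.005,0,0,-0.003,0,0.005,0,0,-0.003,0,0.005]
}}

```text
clock: 13.12
tcp_pos: [0.5851, 0.3434, 0.1368]
orientation: [0.001, 0.057, 0.998, 0.0]
wrist_force: [-2.2, 0.8, 2.8]
finger_gap: 0.0084
grip_force: 26.6
```

The upward force shows floor contact, and the TCP is at 0.137 as expected for home. I release and go back for board B.

Emit:
{"fn": "move_arm", "kwargs": {
  "moves": [0,0,0,0,0.015,0,0,0,0,0.03,0,0,0,0,0.04,0,0,0.01,0,0.04,0,0,0.03,0,0.04,0,0,0.06,0,0.04,0,0,0.095,0,0.04,0,0,0.13,0,0.04,0,-0.035,0.135,0,0.05,0,-0.075,0.135,0,0.05,0,-0.115,0.135,0,0.05,0,-0.155,0.135,0,0.05]
}}

```text
clock: 14.12
tcp_pos: [0.5851, 0.1871, 0.2719]
orientation: [0.001, 0.056, 0.998, 0.0]
wrist_force: [-0.4, -0.6, 0.3]
finger_gap: 0.05
grip_force: 0.0
```

Emit:
{"fn": "move_arm", "kwargs": {
  "moves": [0,-0.04,0,0.025,0.05,0,-0.08,0,0.05,0.05,0,-0.12,0,0.075,0.05,0,-0.16,0,0.1,0.05,0,-0.2,0,0.125,0.05,0,-0.24,0,0.15,0.05,0,-0.28,0,0.175,0.05,0,-0.32,0,0.2,0.05,0,-0.36,0,0.22,0.05,0,-0.4,0,0.24,0.05,-0.003,-0.44,0,0.258,0.05,-0.006,-0.48,0,0.258,0.05]
}}

```text
clock: 15.12
tcp_pos: [0.5788, -0.2939, 0.2716]
orientation: [0.001, -0.072, 0.997, -0.0]
wrist_force: [-0.1, -0.1, -0.5]
finger_gap: 0.0505
grip_force: 0.0
```

Emit:
{"fn": "move_arm", "kwargs": {
  "moves": [-0.003,-0.04,-0.01,0,0.05,-0.003,-0.076,-0.03,0,0.05,-0.003,-0.076,-0.06,0,0.05,-0.003,-0.076,-0.085,0,0.05,-0.003,-0.076,-0.095,0,0.05,-0.003,-0.076,-0.095,0,0.05]
}}

```text
clock: 15.62
tcp_pos: [0.5745, -0.3669, 0.1728]
orientation: [-0.002, -0.072, 0.997, 0.002]
wrist_force: [0.1, 0.3, -0.9]
finger_gap: 0.0502
grip_force: 0.0
```

```bash
python3 look.py l2
```

```text
15.7667 [ 0.57695946 -0.36789626  0.17793296] [ 1.05508145e-03 -7.24325140e-02  9.97372276e-01 -9.80442748e-04] [ 0.62207775  0.14550697 -0.05779394] 0.05009206824601327 0.0
```

View pics/l2.png

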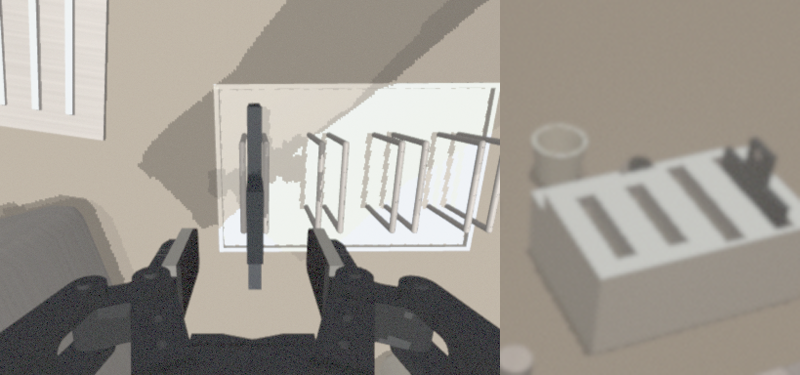

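Board A stands home in slot 0 (scene panel 760,180). Board B (246–263 px) is centred between the fingers (198–308).

Emit:
{"fn": "move_arm", "kwargs": {
  "moves": [0,0,-0.015,0,0.05,0,0,-0.035,0,0.05,0,0,-0.048,0,0.05,0,0,-0.054,0,0.05,0,0,-0.054,0,0.03,0,0,-0.054,0,0.015,0,0,-0.054,0,0.005,0,0,-0.054,0,0.005,0,0,-0.054,0,0.005,0,0,-0.054,0,0.005]
}}

```text
clock: 16.6
tcp_pos: [0.5769, -0.3683, 0.1236]
orientation: [0.001, -0.072, 0.997, -0.001]
wrist_force: [-0.2, 1.6, 6.2]
finger_gap: 0.0088
grip_force: 26.3
```

Emit:
{"fn": "move_arm", "kwargs": {
  "moves": [0,0,0.01,0,0.005,0,0,0.035,0,0.005,0,0,0.07,0,0.005,0,0,0.105,0,0.005,0,0,0.14,0,0.005,0,0.02,0.15,0,0.005,0,0.05,0.15,-0.03,0.005,0,0.085,0.15,-0.06,0.005,0,0.12,0.15,-0.09,0.005,0,0.155,0.15,-0.12,0.005,0,0.19,0.15,-0.15,0.005,0,0.225,0.15,-0.18,0.005]
}}

```text
clock: 17.6
tcp_pos: [0.575, -0.1409, 0.2711]
orientation: [-0.001, 0.019, 1.0, 0.0]
wrist_force: [0.7, 1.3, -4.0]
finger_gap: 0.0088
grip_force: 27.7
```

Emit:
{"fn": "move_arm", "kwargs": {
  "moves": [0,0.038,0,-0.02,0.005,0,0.076,0,-0.04,0.005,0,0.114,0,-0.06,0.005,0,0.152,0,-0.078,0.005,0,0.19,0,-0.078,0.005,0,0.228,0,-0.078,0.005,0,0.266,0,-0.078,0.005,0,0.304,0,-0.078,0.005,0,0.342,0,-0.078,0.005,0.001,0.38,0,-0.078,0.005,0.001,0.415,0,-0.078,0.005,0.001,0.427,0,-0.078,0.005]
}}

```text
clock: 18.6
tcp_pos: [0.5755, 0.2891, 0.2706]
orientation: [-0.001, 0.055, 0.999, 0.001]
wrist_force: [-0.7, -2.6, -5.2]
finger_gap: 0.0085
grip_force: 27.7
```

```bash
python3 look.py l3
```

```text
18.75 [0.57607486 0.28509775 0.27062889] [-8.84059495e-04  5.56672369e-02  9.98448751e-01 -6.85381998e-04] [ 0.07206488 -0.11255698 -3.93844555] 0.008454644403912021 27.69629180431366
```

View pics/l3.png

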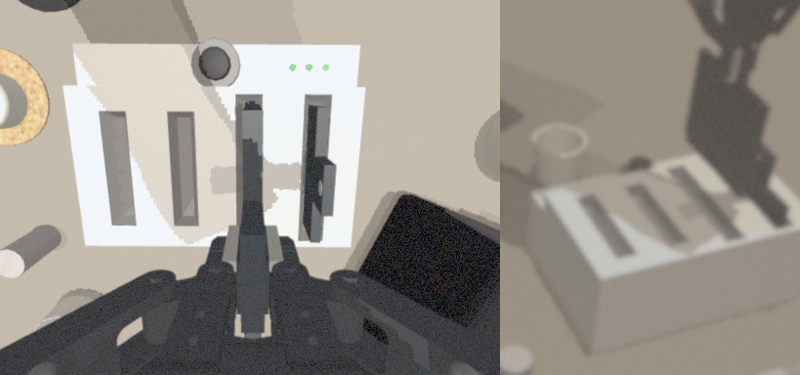

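Board B hangs over slot 1. Its near end is at (252,102), with the slot at 236–264, so it's aligned within about 1 mm. I use the same descent.

Emit:
{"fn": "move_arm", "kwargs": {
  "moves": [0.003,-0.001,-0.01,0,0.005,0.003,-0.001,-0.025,0,0.005,0.003,-0.001,-0.037,0,0.005,0.003,-0.001,-0.044,0,0.005,0.003,-0.001,-0.05,0,0.005,0.003,-0.001,-0.055,0,0.005,0.003,-0.001,-0.06,0,0.005,0.003,-0.001,-0.065,0,0.005,0.003,-0.001,-0.07,0,0.005]
}}

```text
clock: 19.5
tcp_pos: [0.5801, 0.2832, 0.2017]
orientation: [0.0, 0.057, 0.998, 0.0]
wrist_force: [-0.6, -0.1, -4.7]
finger_gap: 0.0086
grip_force: 27.8
```

Emit:
{"fn": "move_arm", "kwargs": {
  "moves": [0,0,-0.005,0,0.005,0,0,-0.01,0,0.005,0,0,-0.015,0,0.005,0,0,-0.02,0,0.005,0,0,-0.025,0,0.005,0,0,-0.03,0,0.005,0,0,-0.035,0,0.005,0,0,-0.04,0,0.005,0,0,-0.045,0,0.005,0,0,-0.05,0,0.005,0,0,-0.055,0,0.005,0,0,-0.055,0,0.005]
}}

```text
clock: 20.5
tcp_pos: [0.5794, 0.2829, 0.1452]
orientation: [-0.001, 0.057, 0.998, -0.0]
wrist_force: [0.1, -0.6, -3.7]
finger_gap: 0.0085
grip_force: 27.7
```

Emit:
{"fn": "move_arm", "kwargs": {
  "moves": [0,0,-0.002,0,0.005,0,0,-0.004,0,0.005,0,0,-0.006,0,0.005,0,0,-0.007,0,0.005,0,0,-0.007,0,0.005]
}}

```text
clock: 20.92
tcp_pos: [0.58, 0.2832, 0.1394]
orientation: [-0.0, 0.057, 0.998, 0.0]
wrist_force: [-0.4, 0.6, -5.5]
finger_gap: 0.0087
grip_force: 27.7
```

Emit:
{"fn": "move_arm", "kwargs": {
  "moves": [0,0,-0.001,0,0.005,0,0,-0.002,0,0.005,0,0,-0.003,0,0.005,0,0,-0.003,0,0.005]
}}

```text
clock: 21.25
tcp_pos: [0.58, 0.2834, 0.1379]
orientation: [0.0, 0.057, 0.998, 0.0]
wrist_force: [-3.8, -0.3, 4.0]
finger_gap: 0.009
grip_force: 28.9
```

Floor contact again. I release, retreat and move over the button with fingers shut.

Emit:
{"fn": "move_arm", "kwargs": {
  "moves": [0,0,0,0,0.015,0,0,0,0,0.03,0,0,0,0,0.03,0,0,0.01,0,0.03,0,0,0.03,0,0.03,0,0,0.06,0,0.03,0,0,0.095,0,0.03,0,0,0.12,0,0.03,-0.035,-0.006,0.12,0,0.01,-0.07,-0.012,0.12,0,0,-0.101,-0.019,0.12,0,0,-0.101,-0.019,0.1,0,0]
}}

```text
clock: 22.25
tcp_pos: [0.4761, 0.2642, 0.2418]
orientation: [0.002, 0.056, 0.998, 0.001]
wrist_force: [1.6, -0.1, -0.9]
finger_gap: -0.0002
grip_force: 0.0
```

```bash
python3 look.py l4
```

```text
22.4 [0.47849976 0.26402684 0.23681499] [-1.37347122e-04  5.68049393e-02  9.98385284e-01 -7.17488294e-05] [ 0.57629671 -0.62155592  1.00153609] -0.0001553061245307394 0.0
```

View pics/l4.png

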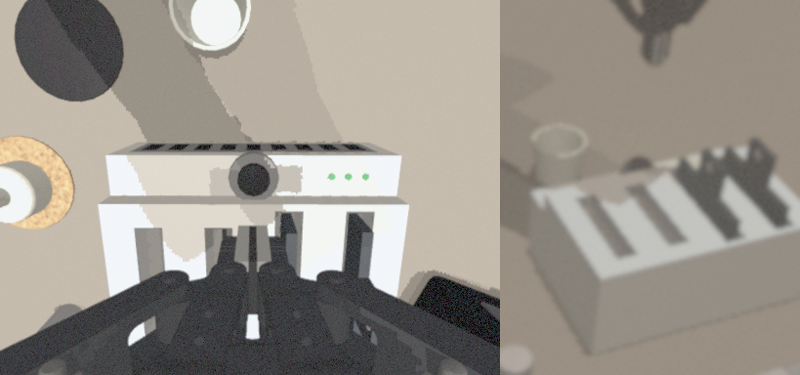

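Both boards stand home in slots 0 and 1, with tabs at equal height in the scene panel. The button at (254,180) lies right under the tool line. I descend and press.

Emit:
{"fn": "move_arm", "kwargs": {
  "moves": [0,0,-0.035,0,0,0,0,-0.07,0,0,0,0,-0.1,0,0,0,0,-0.115,0,0,0,0,-0.12,0,0,0,0,-0.12,0,0]
}}

```text
clock: 22.9
tcp_pos: [0.4792, 0.264, 0.1158]
orientation: [-0.001, 0.057, 0.998, -0.0]
wrist_force: [1.5, 0.3, 0.7]
finger_gap: -0.0002
grip_force: 0.0
```

Emit:
{"fn": "move_arm", "kwargs": {
  "moves": [0,0,-0.003,0,0,0,0,-0.006,0,0,0,0,-0.009,0,0,0,0,-0.01,0,0,0,0,-0.01,0,0]
}}

```text
clock: 23.32
tcp_pos: [0.4809, 0.2647, 0.109]
orientation: [0.002, 0.057, 0.998, 0.001]
wrist_force: [-0.1, -0.5, 7.8]
finger_gap: 0.0002
grip_force: 3.9
```

Emit:
{"fn": "move_arm", "kwargs": {
  "moves": [0,0,-0.001,0,0,0,0,-0.002,0,0,0,0,-0.002,0,0]
}}

```text
clock: 23.57
tcp_pos: [0.481, 0.2648, 0.1088]
orientation: [0.003, 0.057, 0.998, 0.001]
wrist_force: [-3.2, -2.3, 19.8]
finger_gap: -0.0002
grip_force: 9.7
```

The tool stopped hard at 0.1088. I'll probe the force profile to see whether that's the button's end stop or the collar.

Emit:
{"fn": "move_arm", "kwargs": {
  "moves": [0,0,0.005,0,0,0,0,0.012,0,0,0,0,0.016,0,0,0,0,0.016,0,0,0,0,0.016,0,0,0,0,0.016,0,0]
}}

```text
clock: 24.07
tcp_pos: [0.4786, 0.2641, 0.1201]
orientation: [-0.0, 0.057, 0.998, -0.0]
wrist_force: [-0.4, 0.3, 0.1]
finger_gap: -0.0
grip_force: 0.0
```

Emit:
{"fn": "move_arm", "kwargs": {
  "moves": [0,0,-0.002,0,0,0,0,-0.002,0,0,0,0,-0.002,0,0]
}}

```text
clock: 24.32
tcp_pos: [0.4786, 0.264, 0.1179]
orientation: [-0.001, 0.057, 0.998, -0.0]
wrist_force: [-0.3, 0.2, 0.1]
finger_gap: -0.0001
grip_force: 0.0
```

Emit:
{"fn": "move_arm", "kwargs": {
  "moves": [0,0,-0.002,0,0,0,0,-0.002,0,0,0,0,-0.002,0,0]
}}

```text
clock: 24.57
tcp_pos: [0.4789, 0.2641, 0.1163]
orientation: [-0.0, 0.057, 0.998, -0.0]
wrist_force: [0.0, -0.6, -0.3]
finger_gap: -0.0
grip_force: 0.0
```

Emit:
{"fn": "move_arm", "kwargs": {
  "moves": [0,0,-0.002,0,0,0,0,-0.002,0,0,0,0,-0.002,0,0]
}}

```text
clock: 24.82
tcp_pos: [0.4792, 0.2643, 0.1148]
orientation: [0.0, 0.057, 0.998, 0.0]
wrist_force: [-0.1, 0.2, 2.0]
finger_gap: -0.0002
grip_force: 0.7
```

Emit:
{"fn": "move_arm", "kwargs": {
  "moves": [0,0,-0.002,0,0,0,0,-0.002,0,0,0,0,-0.002,0,0]
}}

```text
clock: 25.07
tcp_pos: [0.4792, 0.2643, 0.1128]
orientation: [0.0, 0.057, 0.998, 0.0]
wrist_force: [-1.0, -0.3, 2.9]
finger_gap: 0.0001
grip_force: 1.3
```

Emit:
{"fn": "move_arm", "kwargs": {
  "moves": [0,0,-0.002,0,0,0,0,-0.002,0,0,0,0,-0.002,0,0]
}}

```text
clock: 25.32
tcp_pos: [0.4792, 0.2643, 0.1108]
orientation: [0.0, 0.057, 0.998, 0.0]
wrist_force: [0.2, 0.4, 3.8]
finger_gap: -0.0001
grip_force: 1.9
```

Emit:
{"fn": "move_arm", "kwargs": {
  "moves": [0,0,-0.002,0,0,0,0,-0.002,0,0,0,0,-0.002,0,0]
}}

```text
clock: 25.57
tcp_pos: [0.4793, 0.2643, 0.109]
orientation: [0.0, 0.057, 0.998, 0.0]
wrist_force: [-0.9, 0.1, 6.5]
finger_gap: 0.0003
grip_force: 3.2
```

The force rises like a spring over about 6 mm (2.0, 2.9, 3.8 N) before the end stop, so the button was fully pressed. I retract well clear and do a last check.

Emit:
{"fn": "move_arm", "kwargs": {
  "moves": [0,0,0.005,0,0,0,0,0.015,0,0,0,0,0.045,0,0,0,0,0.085,0,0,0,0,0.125,0,0,0,0,0.16,0,0,-0.01,-0.03,0.18,0,0,-0.03,-0.06,0.18,0,0,-0.05,-0.09,0.18,0,0,-0.06,-0.1,0.18,0,0,-0.06,-0.1,0.18,0,0,-0.06,-0.1,0.18,0,0]
}}

```text
clock: 26.57
tcp_pos: [0.4187, 0.1638, 0.2892]
orientation: [0.0, 0.057, 0.998, 0.0]
wrist_force: [-0.6, -0.0, -0.2]
finger_gap: 0.0
grip_force: 0.0
```

Run:
```python
from h import *
import pickle
d={n:cam(n) for n in('scene','top','wrist')};pickle.dump(d,open('fin.pkl','wb'))
st=env.get_state();print(st['clock'],st['tcp_pos'],st['wrist_force'])
g=lambda a:np.clip((a.astype(float)/255)**.6*255,0,255).astype(np.uint8)
r=lambda a,w,h:cv2.resize(g(a),(w,h),interpolation=cv2.INTER_CUBIC)
cv2.imwrite('pics/fin.png',np.vstack([np.hstack([r(d['scene']['im'],400,300),r(d['scene']['im'][120:220,200:400],400,300)]),np.hstack([r(d['top']['im'],400,300),r(d['wrist']['im'],400,300)])]))
```

```text
26.7167 [0.41961511 0.16476148 0.28851301] [-0.02163281 -0.34260658 -0.73884391]
```

View pics/fin.png

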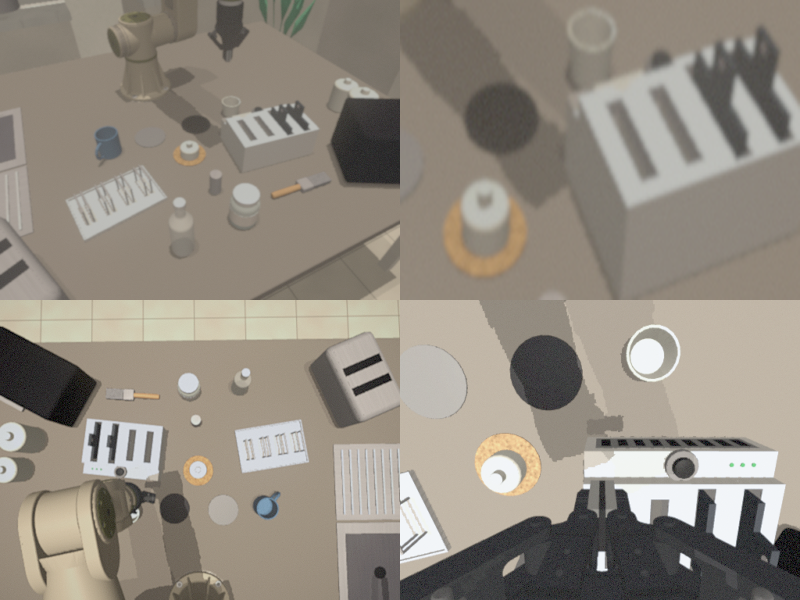

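In the final check the pot is centred on the cork (top panel 198,469) and the rack is empty. Both large boards are home in the wide slots, the button is back out, and the bystanders haven't moved.

```bash
python3 -c "
from workcell import env
print(env.hand_in())"
```

```text
the job is handed in; nothing more can be done
None
```

I handed the job in: the pot is on the cork coaster, both boards (both large, the only two in the rack) are home in the wide slots, and the start button was pressed and came back out.

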